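# Refit a mower engine's air filter and snap its cover on

### The arm

A 6-joint arm with a two-finger parallel gripper is mounted at the origin on the work surface. World frame = base frame: x ahead of the robot, y to its left, z up, the work surface at z = 0. Lengths are in m, angles in rad, forces in N, time in s.
With the tool pointing down it reaches from about 0.35 to 0.8 m from the base axis. Payload 7.3 kg.
Tool frame: the origin (TCP) lies between the finger pads; the fingertips stand 25 mm ahead of it and the grasp point (between the pads) lies 6 mm ahead of it (r.tip_extent is the distance from the TCP to the fingertips, in m); z points along the fingers, y is the direction in which the jaws open and shut (so a half turn about z gives the same grasp; the last joint's range is limited). The gripper opens to 85 mm and grips with 20 to 120 N. Pads are 22 mm wide; open, the fingers measure 114 mm over their backs; the gripper's body (76 mm by 85 mm) begins 54 mm behind the grasp point. The pads swing forward as they close: fully open they stand 13 mm farther back than shut.
Start: joints at [-1.492, 0.342, 1.524, -0, 1.275, -0.146], TCP at [0.117, -0.512, 0.256] pointing down, gripper open.
Joint ranges: [-2.53, 2.53], [-0.77, 2.02], [0.04, 2.7], [-1, 4.14], [0.28, 2.66], [-3.11, 3.11]. Speed limits (rad/s): [2.57, 2.57, 3.14, 3.14, 3.14, 3.14].

### API

Orientations are given as a unit quaternion [x, y, z, w].
In Python, from workcell import r, command_gripper, optics gives the robot as it stands. The module is installed in compiled form; this text tells all that it offers. Calls block until the motion is done:
- r.reach(position, orientation): joint-space move of the TCP to a pose.
- r.move_straight(position, orientation=None, speed=0.15, max_force=None): straight line of the TCP; orientation=None keeps the orientation; speed is the mean speed in m/s. With max_force (N) it stops when the force on the tool has changed by that much, and returns True; else False.
- r.movej(angles): joint-space move.
- command_gripper(opening, force=None): finger opening in m; force is the grip in N (None keeps the last); returns when the fingers have stopped.
- r.hold(seconds).
- r.solve_ik(position, orientation): joint angles nearest the present ones, or None.
- r.read_state(): the state.
- optics.get_image(name): name is "side" or "top"; returns (picture, depth): 400x640x3 uint8, red, green, blue; 400x640 float32, m along the optical axis (not along the pixel's ray), 0 where there is no reading.
- optics.camera_model(name): a dict with "K" (3x3 intrinsics, pixels), "k1" (the pictures are not rectified: a ray, as slopes to the right and down, at radius r is drawn at 1 + k1 r^2 times it, then the intrinsics apply), "R" (3x3) and "t" (3): a world point X has camera coordinates R X + t. Camera axes: x right, y down, z forward; pixel columns grow to the right and rows downward; lengths in m; the calibration is good to about 2 mm. A picture is of the moment at which its call begins. camera_model takes no time and is no camera call.
A pose or a line that the arm cannot do raises r.PlanningError and nothing moves.
- r.finish_job(): hands the job in, once; it reports no verdict.
The state is a dict: "time_s": time; "joint_positions": joint angles; "dq": joint speeds; "tau": joint torques, N m; "eef_pos": TCP position; "eef_rot": TCP orientation; "contact_force": force on the tool from outside, world axes, zero at the start; "torque": the same for the moment, N m; "grip_width": finger opening in m.
Only numpy, scipy, OpenCV 4.12 (cv2) and the standard library are available. Lean on these libraries where they do the work, as an engineer would, in place of code of your own. Each camera call takes 0.05 s, during which the arm holds its last target.

### The job

Finish servicing the mower engine's air cleaner: set the clean filter element flat inside the rim of the tipped grey base on the engine, then put the cover over it and push it straight on until both side hooks snap over its end flanges, and let go. Stop pushing as soon as it has snapped home: do not ram it. Leave everything else on the bench where it is.

Things in the scene. Friction and masses are not known exactly. Their poses are not given: they have to be found in the camera images.
- engine: The mower engine, fixed, on two timber bearers: 270 (x) x 360 (y) x 219 mm high; round grey starter housing on top, finned cylinder to +y, fuel tank to -y. Origin: centre of its footprint on the bench; z up. It carries the air-cleaner base, whose origin lies at x = -150, y = 0, z = 205 mm in this frame. All of the engine behind the base stays below the plane of the base's face.
- airbox: The engine's air-cleaner base, a grey plate 94 (x) x 138 (y) mm on the engine's robot side, fixed; its face is tipped 30 degrees towards the robot. Origin: centre of the face, on it. z: the face's normal, up and towards the robot, 30 degrees from vertical; x: up the slope, away from the robot; y: level.
- rim (a point): Centre of the mouth of the rim that stands on the base's face: 10 mm above the face on its normal, axes as the base's. Inside 55 (x) x 101 (y) mm, walls 4 mm thick, rounded top, 10 mm high. The element stands inside it on the face; the cover goes around it.
- catch_left (a joint): Sprung hook at the base's +y end (y = 72 mm, top 24 mm above the face, pivot at y = 64 mm, 18 mm below it; nose reaching in to y = 62 mm, 6 mm above the face, 26 mm wide, with a sloping lead-in above). Angle in rad: 0 at rest, grows as the nose is pushed outward, about 0.12 while a flange of the cover passes it; back to nearly 0 once the flange is below the nose.
- catch_right (a joint): The same, mirrored, for the sprung hook at the base's -y end (y = -72 mm).
- element: The clean filter element: a flat block 50 (x) x 96 (y) x 30 mm, black rubber frame, white paper pleats on top, 50 g, lying flat, pleats up. Origin: centre of its underside; z up. Grip it across its 50 mm. It fits the rim either end first, underside on the base's face, 2.5 mm to spare on each side; its upper 20 mm then stand above the rim.
- cover: The air-cleaner cover: a black shell, open below, 75 (x) x 121 (y) x 40 mm high, 120 g, lying open side down. Origin: centre of the plane of its open lower edge; z up. Inside 67.5 x 113.5 mm, 36 mm deep: it clears the element and passes over the rim with 2 mm to spare on each side, its x along the base's x, either end first. Home, its open edge lies on the base's face.
- rib_top (a point): Middle of the top of the grip rib on the cover, 62 mm above the cover's origin: the rib is 56 (x) x 16 (y) mm and stands 22 mm out of the cover's flat top. Grip it across its 16 mm.
- flange_left (a point): Outer edge of the flange at the cover's +y end, at y = 65.5 mm, level with the cover's open edge; 36 mm wide, 5 mm thick, round-edged; another at -y. Pushed along the base's normal, the flanges meet the hooks 10 mm above the face; resistance peaks at 8 to 16 N in all, 5 mm above; from 4 mm on the hooks draw the cover in and snap home at 1 to 2 mm; on the face it stops hard and is held.
- oil_filter: A bystander, not part of the job: the screw-on oil filter, an upright white can 74 mm across and 76 mm high. Origin: underside centre.
- oil_bottle: A bystander, not part of the job: the upright oil bottle, 80 mm across and 210 mm high. Origin: underside centre.
- screw_jar: A bystander, not part of the job: the upright screw jar, 64 mm across and 85 mm high. Origin: underside centre.
- spanner: A bystander, not part of the job: the flat steel spanner, 190 mm long, 38 mm wide, 8 mm thick, lying along its x. Origin: middle, on the bench.
- driver: A bystander, not part of the job: the screwdriver with a wooden handle, 190 mm long, 26 mm thick, lying along its x. Origin: middle, on the bench.
- spark_plug: A bystander, not part of the job: the spark plug, 68 mm long, 21 mm thick, lying along its x. Origin: middle, on the bench.
- grease_tin: A bystander, not part of the job: the flat round grease tin, 80 mm across and 50 mm high. Origin: underside centre.
- wire_brush: A bystander, not part of the job: the hand brush, 200 mm long, 42 mm wide, 20 mm thick, lying along its x. Origin: middle, on the bench.

How it is judged:
By the outcome, as a careful person would: the job done as asked, in the order asked, and still so for the second after the job is handed in, with the robot touching nothing.
It also fails if it takes over 58 s, if anything falls off the work surface, if the arm or the gripper's body presses on something with over 40 N, if the wrist force passes 120 N, or if a joint passes its speed limit or range.

## Working session

There is one attempt and no reset: what is moved stays moved. The work goes in short steps, each a Python script; the robot and the scene stay as the last script left them, time stands still between calls to the robot, and variables do not carry over. Pictures are saved under pics/ and viewed, and the job is handed in when it is done.

```bash
mkdir -p pics
python3 - <<'E'
from workcell import r, optics
import cv2,numpy as np
for n in("side","top"):
    p,d=optics.get_image(n); cv2.imwrite(f"pics/{n}0.png",p[:,:,::-1]); np.savez(f"{n}0.npz",p=p,d=d)
    print(n,optics.camera_model(n))
print(r.read_state())
E
```

```text
side {'K': array([[444.36084429,   0.        , 314.21947762],
       [  0.        , 444.36084429, 191.6472696 ],
       [  0.        ,   0.        ,   1.        ]]), 'k1': -0.045999074438473335, 'R': array([[ 0.9661112 , -0.25788431, -0.0111725 ],
       [-0.20056658, -0.72272811, -0.6613903 ],
       [ 0.16248751,  0.64121741, -0.7499587 ]]), 't': array([-0.54713069,  0.23326801,  1.73786327])}
top {'K': array([[411.06971229,   0.        , 317.74200262],
       [  0.        , 411.06971229, 203.21577234],
       [  0.        ,   0.        ,   1.        ]]), 'k1': 0.004050422077966526, 'R': array([[-0.0114796 , -0.99989097, -0.00928828],
       [-0.98798981,  0.01277342, -0.15399017],
       [ 0.15409202,  0.00740898, -0.98802872]]), 't': array([0.03176405, 0.59620344, 1.25384201])}
{'time_s': 0.1, 'joint_positions': array([-1.49199564e+00,  3.42637264e-01,  1.52491897e+00, -3.79639742e-05,
        1.27540390e+00, -1.45983340e-01]), 'dq': array([ 0.0005828 , -0.0029319 , -0.00198254,  0.00016505,  0.0023647 ,
        0.0009267 ]), 'tau': array([ 2.38232329e-03, -4.34447086e+01, -2.46489429e+01, -9.92125797e-05,
        4.68464350e-03, -1.07133954e-05]), 'eef_pos': array([ 0.11701434, -0.51146011,  0.25570451]), 'eef_rot': array([ 9.93689810e-01,  1.12161016e-01,  4.81763628e-06, -6.83965067e-04]), 'contact_force': array([-0.11313473,  0.2804277 , -0.66017518]), 'torque': array([ 0.04870445,  0.01382992, -0.03488863]), 'grip_width': 0.08539495323638316}
```

View pics/side0.png

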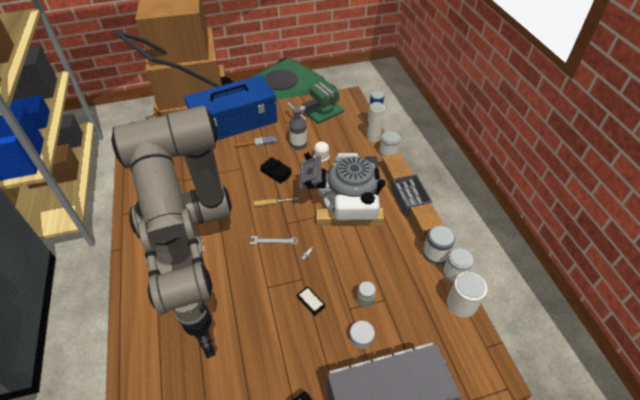

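View pics/top0.png

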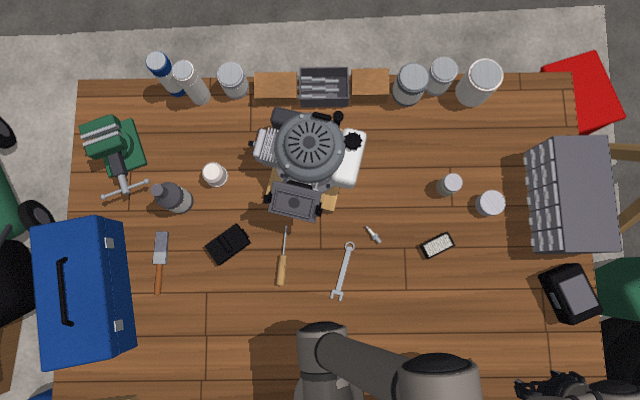

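The side view shows the cover at about (276,170), the element at (311,300) and the base at (312,172). In the top view the cover is at (228,244), the element at (437,245) and the base at (296,200). I'll enlarge these.

```bash
cat > h.py <<'E'
import numpy as np,cv2
from workcell import r,optics,command_gripper
from scipy.spatial.transform import Rotation as Ro
def cloud(n,d):
    m=optics.camera_model(n);K=m['K'];h,w=d.shape
    u,v=np.meshgrid(np.arange(w),np.arange(h))
    pts=np.stack([u,v],-1).reshape(-1,1,2).astype(float)
    s=cv2.undistortPoints(pts,K,np.array([m['k1'],0,0,0.]))[:,0].reshape(h,w,2)
    X=np.concatenate([s*d[...,None],d[...,None]],-1)
    W=(X-m['t'])@m['R']
    W[d==0]=np.nan
    return W
def proj(n,P):
    m=optics.camera_model(n)
    return cv2.projectPoints(np.atleast_2d(P).astype(float),cv2.Rodrigues(m['R'])[0],m['t'],m['K'],np.array([m['k1'],0,0,0.]))[0][:,0]
def crop(n,p,u0,v0,u1,v1,s,name):
    c=cv2.resize(p[v0:v1,u0:u1],None,fx=s,fy=s,interpolation=cv2.INTER_CUBIC)
    cv2.imwrite(name,c[:,:,::-1])
E
python3 - <<'E'
from h import *
z=np.load('top0.npz');p,d=z['p'],z['d']
A=np.concatenate([np.concatenate([cv2.resize(p[v:v+60,u:u+80],None,fx=5,fy=5,interpolation=cv2.INTER_CUBIC) for u,v in ((190,215),(400,215))],1),
 np.concatenate([cv2.resize(p[v:v+60,u:u+80],None,fx=5,fy=5,interpolation=cv2.INTER_CUBIC) for u,v in ((256,170),(256,120))],1)],0)
cv2.imwrite('pics/topc.png',A[:,:,::-1])
W=cloud('top',d)
for (u,v) in [(228,244),(228,238),(437,245),(296,200),(320,320//2),(350,320),(180,320)]: print((u,v),W[v,u])
# floor check
t=W[220:300,200:480].reshape(-1,3); h=np.histogram(t[:,2],bins=np.arange(-.02,.1,.004)); print(h)
E
```

```text
(228, 244) [0.4706211  0.30304569 0.05927773]
(228, 238) [0.49071896 0.30836532 0.0376622 ]
(437, 245) [ 0.46148266 -0.3496483   0.02674707]
(296, 200) [0.57947967 0.08277646 0.21798696]
(320, 160) [0.6919697  0.01551368 0.21629975]
(350, 320) [ 0.23235691 -0.07182823  0.00305502]
(180, 320) [0.23793171 0.46153444 0.00229696]
(array([   0,    0,   26, 1317, 8408, 8807, 1655,  197,  105,  118,  239,
        275,  171,   85,  353,  362,   63,    5,    6,   36,   39,   18,
          1,    0,    0,    0,    0,    0,    0]), array([-0.02 , -0.016, -0.012, -0.008, -0.004,  0.   ,  0.004,  0.008,
        0.012,  0.016,  0.02 ,  0.024,  0.028,  0.032,  0.036,  0.04 ,
        0.044,  0.048,  0.052,  0.056,  0.06 ,  0.064,  0.068,  0.072,
        0.076,  0.08 ,  0.084,  0.088,  0.092,  0.096]))
```

View pics/topc.png

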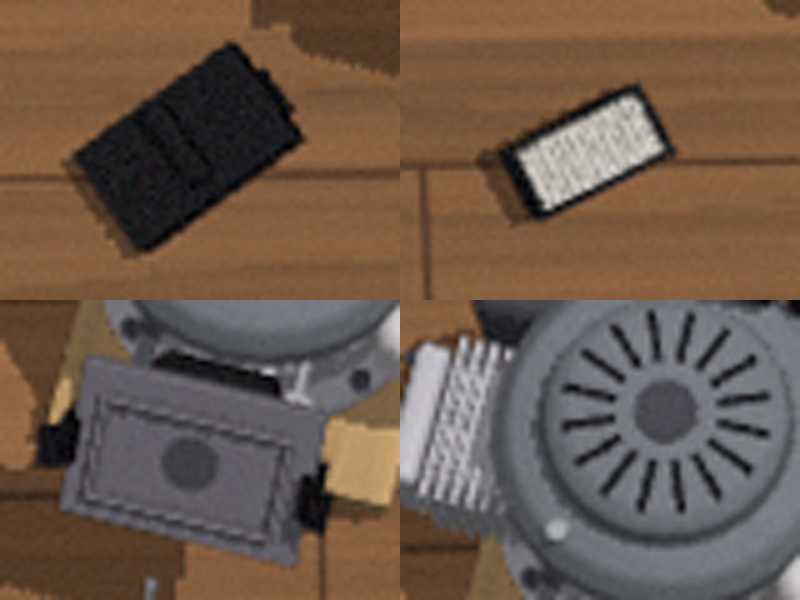

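```bash
cat > fit.py <<'E'
from h import *
from scipy.optimize import least_squares,minimize
from scipy.ndimage import map_coordinates
TILT=np.deg2rad(30)
def Rbase(yaw): # columns x (up slope), y, z normal
    # yaw=0: away from robot=+x
    return Ro.from_euler('z',yaw).as_matrix()@Ro.from_euler('y',-TILT).as_matrix()
def pose_flat(q): return Ro.from_euler('z',q[2]).as_matrix(),np.array([q[0],q[1],0])
def pose_base(q): return Rbase(q[2]),np.array([q[0],q[1],.205])
def rect(a,b,z,n=40):
    c=np.array([[a,b],[-a,b],[-a,-b],[a,-b],[a,b]])/2
    P=np.concatenate([c[i]+(c[i+1]-c[i])*np.linspace(.04,.96,n)[:,None] for i in range(4)])
    return np.c_[P,np.full(len(P),z)]
def corners(a,b,z): return np.c_[np.array([[a,b],[-a,b],[-a,-b],[a,-b]])/2,np.full(4,z)]
def gradimg(p,s=0.7):
    g=cv2.GaussianBlur(p.astype(np.float32),(0,0),s)
    gx=cv2.Sobel(g,cv2.CV_32F,1,0);gy=cv2.Sobel(g,cv2.CV_32F,0,1)
    return np.sqrt((gx**2+gy**2).sum(2))
def refine(cams,posef,P,q0,s=0.7):
    G={n:np.minimum(gradimg(p,s),300) for n,p in cams.items()}
    def f(q):
        R,t=posef(q);W=P@R.T+t;e=0
        for n in G:
            uv=proj(n,W);e-=map_coordinates(G[n],[uv[:,1],uv[:,0]],order=1).mean()
        return e
    best=None
    for dx in (-.003,0,.003):
      for dy in (-.003,0,.003):
        o=minimize(f,q0,method='Nelder-Mead',options=dict(initial_simplex=np.array([q0,q0+[.004+dx,dx,.0],q0+[dy,.004+dy,0],q0+[dx,dy,.05]]),xatol=1e-5,fatol=1e-4))
        if best is None or o.fun<best.fun:best=o
    return best.x,best.fun
def overlay(n,p,W,box,s,name):
    u0,v0,u1,v1=box
    c=cv2.resize(p[v0:v1,u0:u1],None,fx=s,fy=s,interpolation=cv2.INTER_CUBIC).copy()
    for u,v in proj(n,W): cv2.circle(c,(int((u-u0+.5)*s-.5),int((v-v0+.5)*s-.5)),1,(255,0,0),-1)
    return c
E
cat > m.py <<'E'
from fit import *
T=np.load('top0.npz')['p'];S=np.load('side0.npz')['p']
def px(x,y,u0,v0): return [(x+.5)/5-.5+u0,(y+.5)/5-.5+v0]
# base
uvb=np.array([px(88,355-300,256,170),px(60,508-300,256,170),px(292,265,256,170),px(328,110,256,170)])
uve=np.array([px(637-400,86,400,215),px(500-400,150,400,215),px(545-400,217,400,215),px(675-400,150,400,215)])
uvc=np.array([px(235,42,190,215),px(75,158,190,215),px(143,253,190,215),px(303,138,190,215)])
def init(posef,C,uv,q0):
    o=least_squares(lambda q:(proj('top',C@posef(q)[0].T+posef(q)[1])-uv).ravel(),q0)
    return o.x,np.abs(o.fun).max()
models={'base':(pose_base,np.r_[rect(.094,.138,0),rect(.063,.109,.010)],corners(.094,.138,0),uvb,[.57,.08,-.2]),
'element':(pose_flat,rect(.05,.096,.03),np.array([[-25,48,30],[25,48,30],[25,-48,30],[-25,-48,30]])/1000.,None,[.46,-.35,.4]),
'cover':(pose_flat,rect(.075,.121,.04),None,None,[.48,.305,.6])}
q,e=init(pose_base,models['base'][2],uvb,[.57,.08,-.2]);print('base init',q,e)
Q={'base':q}
# element corners: order top, left, bottom, right in picture
for nm,uv,a,b,z in(('element',uve,.05,.096,.03),('cover',uvc,.075,.121,.04)):
    best=None
    for k in range(4):
        C=np.roll(np.array([[a,b,2*z],[-a,b,2*z],[-a,-b,2*z],[a,-b,2*z]])/2,k,axis=0)
        for y0 in(.5,-1.,2.2):
          q,e=init(pose_flat,C,uv,np.array([models[nm][4][0],models[nm][4][1],y0]))
          if best is None or e<best[1]:best=(q,e)
    print(nm,'init',*best);Q[nm]=best[0]
for nm in Q:
    pf,P=models[nm][:2]
    for cams in ({'top':T},{'side':S},{'top':T,'side':S}):
        print(nm,list(cams),*refine(cams,pf,P,Q[nm]))
    Q[nm]=refine({'top':T,'side':S},pf,P,Q[nm])[0]
np.savez('Q.npz',**Q)
rows=[]
for n,p in(('top',T),('side',S)):
    row=[]
    for nm in Q:
        R,t=models[nm][0](Q[nm]);W=models[nm][1]@R.T+t
        c=proj(n,t)[0].astype(int)
        row.append(overlay(n,p,W,(c[0]-33,c[1]-33,c[0]+33,c[1]+33),4,None))
    rows.append(np.concatenate(row,1))
cv2.imwrite('pics/ov1.png',np.concatenate(rows,0)[:,:,::-1])
E
python3 m.py
```

```text
base init [ 0.57688125  0.08944564 -0.25189939] 0.6600425803498524
element init [ 0.46220927 -0.3502576   0.45240978] 1.0176712578979732
cover init [0.47156109 0.30917007 0.625337  ] 0.25173855776614573
base ['top'] [ 0.57866795  0.09882423 -0.24734322] -144.73300170898438Traceback (most recent call last):
  File "m.py", line 28, in <module>
    print(nm,list(cams),*refine(cams,pf,P,Q[nm]))
                         ~~~~~~^^^^^^^^^^^^^^^^^
  File "fit.py", line 29, in refine
    o=minimize(f,q0,method='Nelder-Mead',options=dict(initial_simplex=np.array([q0,q0+[.004+dx,dx,.0],q0+[dy,.004+dy,0],q0+[dx,dy,.05]]),xatol=1e-5,fatol=1e-4))
    res = _minimize_neldermead(fun, x0, args, callback, bounds=bounds,
                               **options)
    fxr = func(xr)
    fx = function(np.copy(x), *(wrapper_args + args))
  File "fit.py", line 24, in f
    uv=proj(n,W);e-=map_coordinates(G[n],[uv[:,1],uv[:,0]],order=1).mean()
  File "h.py", line 14, in proj
    m=optics.camera_model(n)
ValueError: time passes only in moves, steps and waits
```

```bash
sed -i 's/^def cloud/_M={n:optics.camera_model(n) for n in("top","side")}\ndef cloud/; s/m=optics.camera_model(n)/m=_M[n]/' h.py
python3 - <<'E'
s=open('fit.py').read()
i=s.index("    best=None");j=s.index("def overlay")
s=s[:i]+'''    q0=np.array(q0);best=None
    for d in np.array(np.meshgrid([-.002,0,.002],[-.002,0,.002],[-.02,0,.02])).reshape(3,-1).T:
        a=q0+d
        o=minimize(f,a,method='Nelder-Mead',options=dict(initial_simplex=np.array([a,a+[.001,0,0],a+[0,.001,0],a+[0,0,.01]]),xatol=1e-5,fatol=1e-4))
        if best is None or o.fun<best.fun:best=o
    return best.x,best.fun
'''+s[j:]
open('fit.py','w').write(s)
E
python3 m.py
```

```text
base init [ 0.57688125  0.08944564 -0.25189939] 0.6600425803498524
element init [ 0.46220927 -0.3502576   0.45240978] 1.0176712578979732
cover init [0.47156109 0.30917007 0.625337  ] 0.25173855776614573
base ['top'] [ 0.57571061  0.08654521 -0.23225305] -137.67428588867188
base ['side'] [ 0.57416583  0.08915505 -0.19704966] -162.96554565429688
base ['top', 'side'] [ 0.57512936  0.08752191 -0.22945835] -294.80853271484375
element ['top'] [ 0.46314712 -0.34389532  0.4499979 ] -272.6561584472656
element ['side'] [ 0.45518158 -0.36631948  0.4525769 ] -292.4449462890625
element ['top', 'side'] [ 0.46014336 -0.3540422   0.43493453] -487.13336181640625
cover ['top'] [0.47272559 0.30795176 0.62032297] -221.442626953125
cover ['side'] [0.47045615 0.30923842 0.66237965] -183.36663818359375
cover ['top', 'side'] [0.4723132  0.30860521 0.62302056] -402.87811279296875
```

View pics/ov1.png

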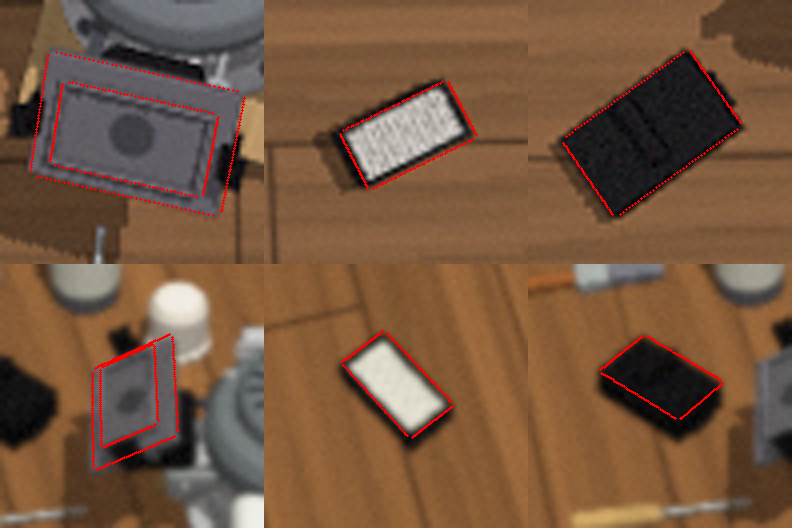

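```bash
cat > m2.py <<'E'
from fit import *
T=np.load('top0.npz')['p'];S=np.load('side0.npz')['p'];im={'top':T,'side':S}
Q=dict(np.load('Q.npz'));
# white pleats
from scipy.ndimage import label
def rayplane(n,uv,z):
    m=_M[n];s=cv2.undistortPoints(np.asarray(uv,float).reshape(-1,1,2),m['K'],np.array([m['k1'],0,0,0.]))[:,0]
    d=np.c_[s,np.ones(len(s))]@m['R'];c=-m['R'].T@m['t'];k=(z-c[2])/d[:,2];return c+d*k[:,None]
from h import _M
for n in im:
    p=im[n].astype(int);c=proj(n,[.462,-.35,.03])[0]
    # soft weight centroid: upsample
    u0,v0=(c-25).astype(int);k=8
    g=cv2.resize(im[n][v0:v0+50,u0:u0+50],None,fx=k,fy=k,interpolation=cv2.INTER_CUBIC).astype(int)
    m=((g.min(2)>115)&(g.max(2)-g.min(2)<45)).astype(np.uint8)
    cs=max(cv2.findContours(m,0,1)[0],key=cv2.contourArea)[:,0].astype(float)
    W=rayplane(n,(cs+.5)/k-.5+[u0,v0],.03)[:,:2]
    print('element white',n,cv2.minAreaRect((W*1000).astype(np.float32)))
def sil(nm,n,mask,hulls,q0):
    # blurred silhouette match
    c=proj(n,[q0[0],q0[1],.03])[0];u0,v0=(c-30).astype(int);k=8
    M=cv2.GaussianBlur(mask(cv2.resize(im[n][v0:v0+60,u0:u0+60],None,fx=k,fy=k,interpolation=cv2.INTER_CUBIC).astype(int)).astype(np.float32),(0,0),6)
    def ren(q):
        R,t=pose_flat(q);A=np.zeros(M.shape,np.uint8)
        for H in hulls:
            uv=((proj(n,H@R.T+t)-[u0,v0]+.5)*k-.5)
            cv2.fillConvexPoly(A,cv2.convexHull((uv*16).astype(np.int32)),1,shift=4)
        return cv2.GaussianBlur(A.astype(np.float32),(0,0),6)
    f=lambda q:((ren(q)-M)**2).mean()
    o=min((minimize(f,a,method='Nelder-Mead',options=dict(initial_simplex=np.array([a,a+[.004,0,0],a+[0,.004,0],a+[0,0,.03]]),xatol=1e-5,fatol=1e-8)) for a in (q0,q0+[.002,.002,-.02],q0-[.003,-.002,-.03])),key=lambda o:o.fun)
    print(nm,n,o.x,o.fun);cv2.imwrite(f'pics/s_{nm}_{n}.png',np.hstack([M,ren(o.x),abs(M-ren(o.x))])[::2,::2]*255)
    return o.x
box=lambda a,b,z0,z1:np.r_[corners(a,b,z0),corners(a,b,z1)]
for n in im:
    dark=lambda g:(g.sum(2)<150)&(g[...,0]-g[...,2]<14)
    sil('cover',n,dark,[box(.075,.121,0,.04),box(.036,.131,0,.005),box(.056,.016,.04,.062)],Q['cover'])
    sil('element',n,lambda g:dark(g)|((g.min(2)>70)&(g.max(2)-g.min(2)<40)),[box(.05,.096,0,.03)],np.array([.461,-.35,.44]))
E
python3 m2.py
python3 - <<'E'
import cv2,numpy as np
A=[cv2.imread(f'pics/s_{a}_{b}.png') for a in('cover','element') for b in('top','side')]
cv2.imwrite('pics/sil.png',cv2.resize(np.vstack(A),(450,600)))
E
```

```text
element white top ((461.92877197265625, -350.7723083496094), (40.959083557128906, 85.75630187988281), 25.60369873046875)
element white side ((458.39154052734375, -355.21954345703125), (41.92268371582031, 85.83942413330078), 25.39382553100586)
cover top [0.47299669 0.31344388 0.61627969] 0.005124770104885101
element top [ 0.46253049 -0.35162736  0.4434423 ] 0.004044136963784695
cover side [0.46903313 0.31236979 0.54629736] 0.013827931135892868
element side [ 0.45923765 -0.35172325  0.43429784] 0.013402663171291351[ WARN:0@2.324] global loadsave.cpp:1063 imwrite_ Unsupported depth image for selected encoder is fallbacked to CV_8U.
```

View pics/sil.png

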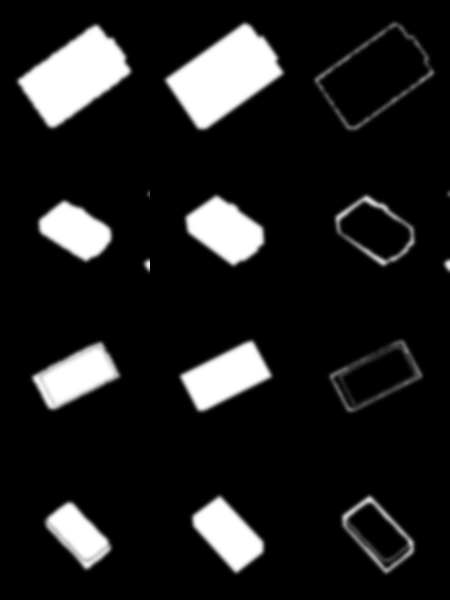

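Run:
```python
from fit import *
T=np.load('top0.npz')['p'];S=np.load('side0.npz')['p']
crop('top',T,258,170,338,230,10,'pics/bt.png');crop('side',S,290,140,340,195,10,'pics/bs.png')
```

```text
(no output)
```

View pics/bt.png

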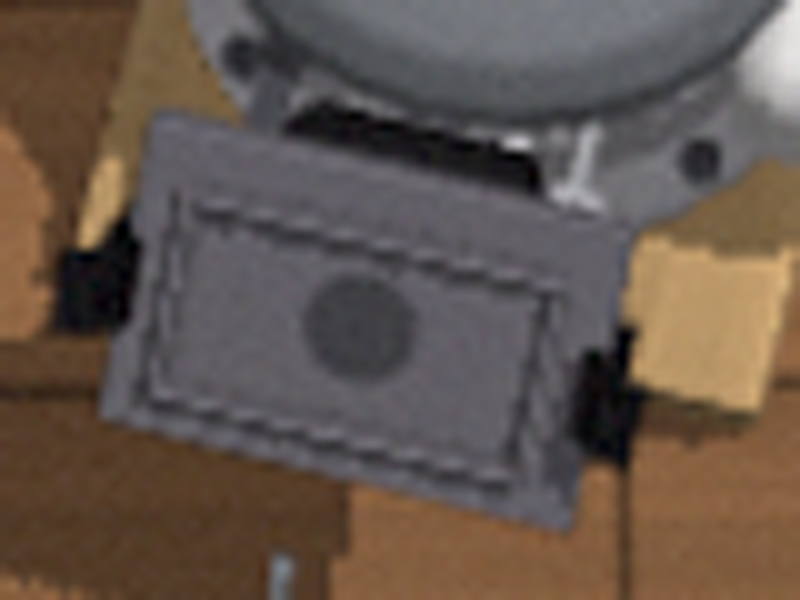

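View pics/bs.png

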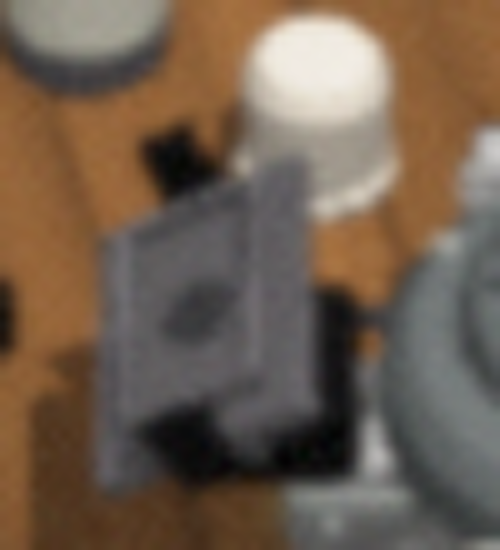

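The top view (10x crop, offset 258,170) shows the plate's lower corners at (100,418) and (572,528), and the disk at (360,328). The upper edge includes the plate's thickness, so I'm leaving it out of the fit.

```bash
cat > m3.py <<'E'
from fit import *
T=np.load('top0.npz')['p'];S=np.load('side0.npz')['p']
def px(l,u0,v0,k=10): return (np.array(l)+.5)/k-.5+[u0,v0]
P=np.array([[-47,69,0],[-47,-69,0],[0,0,0]])/1e3
uvt=px([(100,418),(572,528),(360,328)],258,170)
uvs=px([(100,240),(100,490),(198,310)],290,140)
def res(q,n,uv): R,t=pose_base(q);return (proj(n,P@R.T+t)-uv).ravel()
ot=least_squares(res,[.575,.088,-.23],args=('top',uvt));print('top',ot.x,ot.fun.round(2))
os_=least_squares(res,[.575,.088,-.23],args=('side',uvs));print('side',os_.x,os_.fun.round(2))
rows=[]
z=lambda q,n,p,b,s:overlay(n,p,np.r_[rect(.094,.138,0,80),rect(.063,.109,0,80),rect(.055,.101,.01,80)]@pose_base(q)[0].T+pose_base(q)[1],b,s,0)
a=z(ot.x,'top',T,(258,170,338,230),7);b=z(ot.x,'side',S,(290,140,325,200),7)
cv2.imwrite('pics/ov3.png',np.hstack([a,b])[:,:,::-1])
# depth plane
for n in('top','side'):
    d=np.load(n+'0.npz')['d'];W=cloud(n,d);R,t=pose_base(ot.x)
    L=(W-t)@R
    m=(abs(L[...,0])<.022)&(abs(L[...,1])<.045)&(abs(L[...,2])<.02)
    A=L[m];print(n,m.sum(),np.linalg.lstsq(np.c_[A[:,:2],np.ones(len(A))],A[:,2],rcond=None)[0])
E
python3 m3.py
```

```text
top [ 0.57645188  0.08967344 -0.24069588] [-0.32  0.24  0.05  0.24  0.26 -0.48]
side [ 0.57344212  0.08735066 -0.23231127] [-0.25 -0.46 -0.03 -0.04  0.27  0.47]
top 471 [-0.00237928 -0.00594779  0.00141403]
side 145 [ 0.02269369 -0.01299502  0.00149162]
```

View pics/ov3.png

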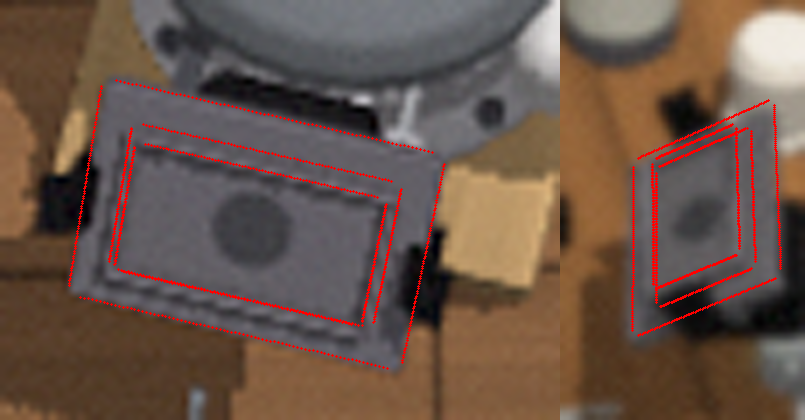

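```bash
cat > plan.py <<'E'
from fit import *
BASE=np.array([.575,.0885,-.237]);EL=np.array([.4602,-.353,.445]);CO=np.array([.4715,.3085,.622])
def toolR(y,z):
    y=y/np.linalg.norm(y);z=z/np.linalg.norm(z);return np.c_[np.cross(y,z),y,z]
def quat(R): return Ro.from_matrix(R).as_quat()
BR=Rbase(BASE[2]);BO=np.array([BASE[0],BASE[1],.205])
D=np.array([0,0,-1.])
def ax(yaw,s): return s*np.array([np.cos(yaw),np.sin(yaw),0])
E
python3 - <<'E'
from plan import *
print('tip',r.tip_extent)
for s in(1,-1):
    q=quat(toolR(ax(EL[2],s),D));p=[EL[0],EL[1],.013+.025]
    print('pickE',s,r.solve_ik(p,q),r.solve_ik([p[0],p[1],.12],q))
    q=quat(toolR(s*BR[:,0],-BR[:,2]));print('placeE',s,r.solve_ik(BO+BR[:,2]*.038,q),r.solve_ik(BO+BR[:,2]*.12,q))
    q=quat(toolR(ax(CO[2]+np.pi/2,s),D));p=[CO[0],CO[1],.07]
    print('pickC',s,r.solve_ik(p,q),r.solve_ik([p[0],p[1],.16],q))
    q=quat(toolR(s*BR[:,1],-BR[:,2]));print('placeC',s,r.solve_ik(BO+BR[:,2]*.07,q),r.solve_ik(BO+BR[:,2]*.15,q))
E
```

```text
tip 0.025
pickE 1 [-7.86438466e-01  6.89655819e-01  1.60765852e+00 -4.44089210e-16
  8.44278319e-01 -1.23143847e+00] [-7.86438466e-01  5.76939968e-01  1.54589544e+00 -4.44089210e-16
  1.01875724e+00 -1.23143847e+00]
placeE 1 [ 0.1192513   0.24037312  1.84332446 -0.32089484  0.58579592  0.58195614] [ 0.15576739  0.09787205  1.80556637 -0.27912717  0.76786054  0.54781984]
pickC 1 [ 4.43378157e-01  6.19729636e-01  1.63716964e+00 -4.44089210e-16
  8.84693375e-01 -1.74941817e+00] [ 4.43378157e-01  5.02916887e-01  1.55228251e+00 -4.44089210e-16
  1.08639325e+00 -1.74941817e+00]
placeC 1 [ 0.1327304   0.18238841  1.83297555 -0.30133682  0.65451304 -1.0052291 ] [ 0.17088298  0.05136639  1.78268744 -0.26995759  0.83856381 -1.02978311]
pickE -1 [-7.86438466e-01  6.89655819e-01  1.60765852e+00 -4.44089210e-16
  8.44278319e-01  1.91015419e+00] [-7.86438466e-01  5.76939968e-01  1.54589544e+00 -4.44089210e-16
  1.01875724e+00  1.91015419e+00]
placeE -1 [ 0.1192513   0.24037312  1.84332446 -0.32089484  0.58579592 -2.55963651] [ 0.15576739  0.09787205  1.80556637 -0.27912717  0.76786054 -2.59377281]
pickC -1 [ 4.43378157e-01  6.19729636e-01  1.63716964e+00 -4.44089210e-16
  8.84693375e-01  1.39217448e+00] [ 4.43378157e-01  5.02916887e-01  1.55228251e+00 -4.44089210e-16
  1.08639325e+00  1.39217448e+00]
placeC -1 [ 0.1327304   0.18238841  1.83297555 -0.30133682  0.65451304  2.13636355] [ 0.17088298  0.05136639  1.78268744 -0.26995759  0.83856381  2.11180954]
```

Run:
```python
from plan import *
q=quat(toolR(ax(EL[2],1),D))
r.reach([EL[0],EL[1],.14],q)
r.move_straight([EL[0],EL[1],.039],q,speed=.12)
command_gripper(.03,40)
s=r.read_state();print(s['time_s'],s['grip_width'],s['contact_force'])
for n in('top','side'):
    p,d=optics.get_image(n);np.savez(f'{n}1.npz',p=p,d=d)
    c=proj(n,[.46,-.353,.06])[0].astype(int);crop(n,p,c[0]-40,c[1]-40,c[0]+40,c[1]+40,6,f'pics/g1{n}.png')
A=np.hstack([cv2.imread(f'pics/g1{n}.png') for n in('top','side')]);cv2.imwrite('pics/g1.png',cv2.resize(A,(800,400)))
```

```text
2.9833 0.04892418685422152 [0.10949535 0.77050912 5.5611179 ]
```

View pics/g1.png

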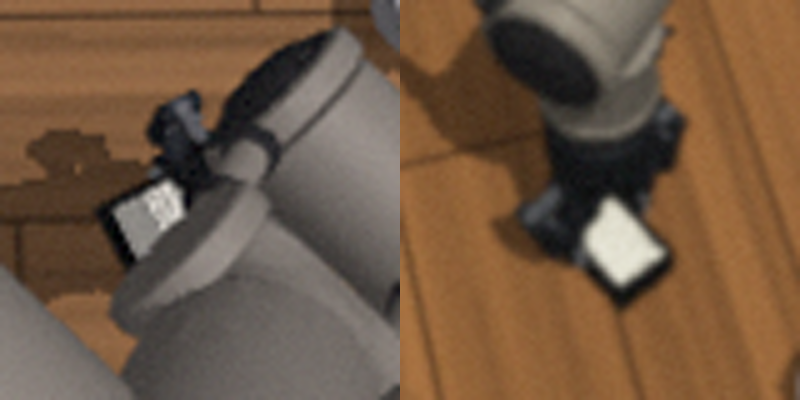

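The side view shows the element between the fingers, pleats clear, at about (620,250). Width is 48.9 mm, so it's gripped. Next I'll lift it and hover over the base.

Run:
```python
from plan import *
r.move_straight([EL[0]-.03,EL[1]+.03,.36],speed=.3)
q=quat(toolR(BR[:,0],-BR[:,2]))
P=BO+BR[:,2]*(.039+.10)
r.reach(P,q)
P=BO+BR[:,2]*(.039+.045)
r.move_straight(P,q,speed=.15)
r.hold(.2)
s=r.read_state();print(s['time_s'],s['grip_width'],s['contact_force'],s['eef_pos']-P)
for n in('top','side'):
    p,d=optics.get_image(n);np.savez(f'{n}2.npz',p=p,d=d)
    c=proj(n,BO+[0,0,.03])[0].astype(int);crop(n,p,c[0]-40,c[1]-40,c[0]+40,c[1]+40,6,f'pics/g2{n}.png')
A=np.hstack([cv2.imread(f'pics/g2{n}.png') for n in('top','side')]);cv2.imwrite('pics/g2.png',cv2.resize(A,(800,400)))
```

```text
6.6333 0.0487397018539879 [-1.0995373  -0.05643892 -0.88195939] [0.00014633 0.00010245 0.00120609]
```

View pics/g2.png

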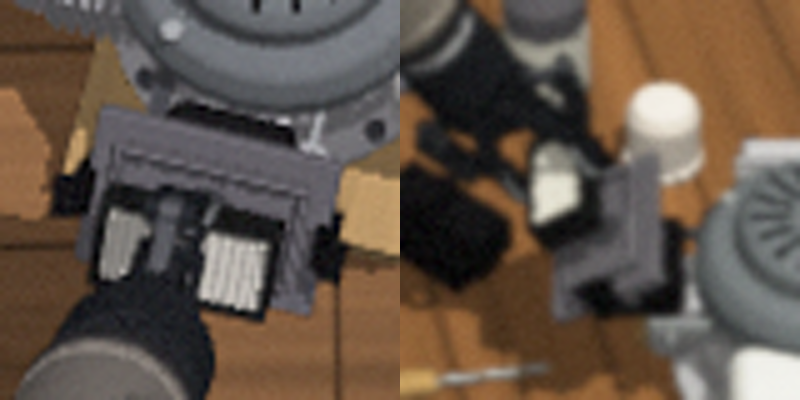

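```bash
cat > ov4.py <<'E'
from plan import *
import sys
Z=.045
im={n:np.load(n+'2.npz')['p'] for n in('top','side')}
for n in im:
    base=np.array([.5765,.0897,-.2407]) if n=='top' else np.array([.5734,.0874,-.232])
    W=np.r_[rect(.05,.096,.03,80),rect(.05,.096,0,80)]@BR.T+BO+BR[:,2]*(Z+.0012*.87)
    R,t=pose_base(base);B=np.r_[rect(.094,.138,0,80)]@R.T+t
    c=proj(n,BO+[0,0,.03])[0].astype(int);b=(c[0]-33,c[1]-28,c[0]+33,c[1]+28)
    o=overlay(n,im[n],np.r_[W,B],b,12,0);cv2.imwrite(f'pics/ov4{n}.png',o[:,:,::-1])
    cv2.imwrite(f'pics/raw4{n}.png',overlay(n,im[n],np.zeros((0,3))if 0 else W[:1],b,12,0)[:,:,::-1]);print(n,b)
E
python3 ov4.py
```

```text
top (np.int64(260), np.int64(172), np.int64(326), np.int64(228))
side (np.int64(276), np.int64(137), np.int64(342), np.int64(193))
```

View pics/ov4top.png

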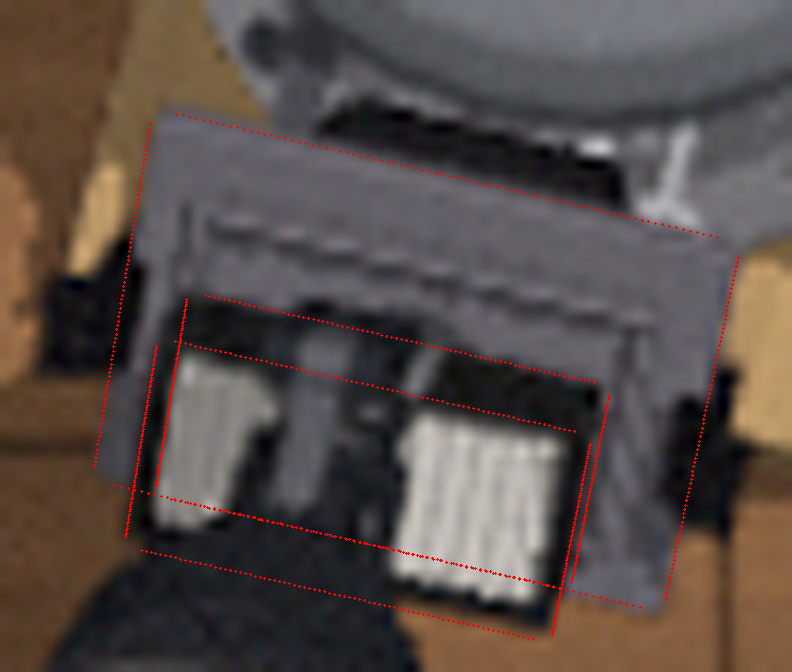

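View pics/ov4side.png

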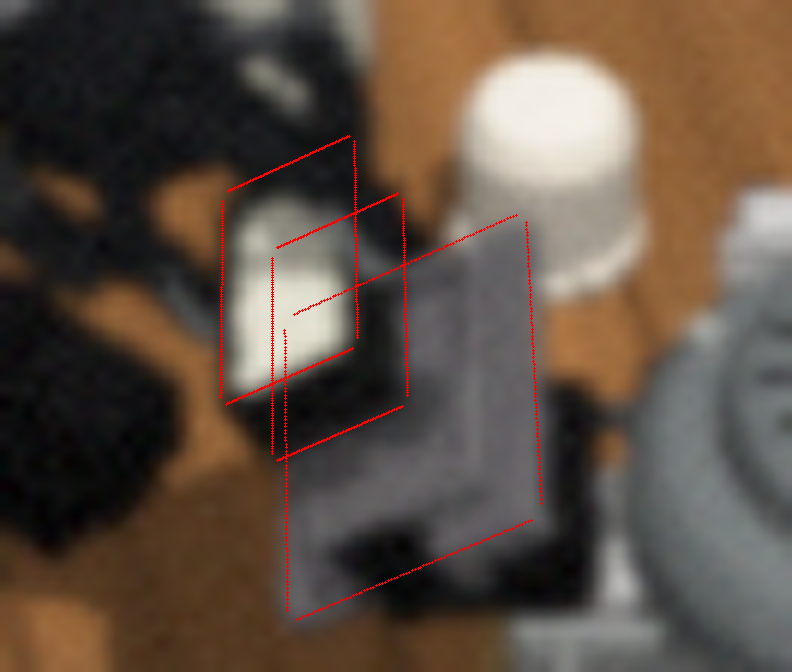

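View pics/raw4top.png

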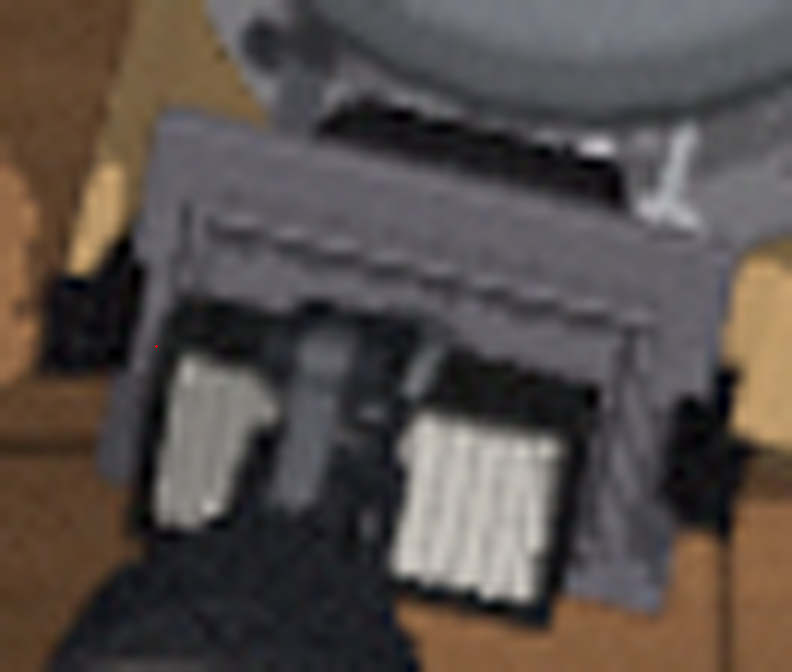

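The top view shows the element's white pleats spanning (160–555, 360–600), centred in y but about 8 px up-slope of the prediction. The side view agrees, also about 1.5 mm up-slope. I'll shift by −1.5 mm along the base's x axis and lower it under force guard.

Run:
```python
from plan import *
q=quat(toolR(BR[:,0],-BR[:,2]))
dx=-.0015;dy=0
B=lambda z:BO+BR@np.array([dx,dy,z+.039])
r.move_straight(B(.018),q,speed=.08)
r.hold(.15)
f0=r.read_state()['contact_force']
h=r.move_straight(B(-.004),q,speed=.025,max_force=5)
s=r.read_state();L=(s['eef_pos']-BO)@BR
print(h,s['time_s'],'underside local',L-[0,0,.039],'force local',(s['contact_force']-f0)@BR,'torq',s['torque']@BR,s['grip_width'])
for n in('top','side'):
    p,d=optics.get_image(n);np.savez(f'{n}3.npz',p=p,d=d)
    c=proj(n,BO+[0,0,.03])[0].astype(int);crop(n,p,c[0]-33,c[1]-33,c[0]+33,c[1]+33,6,f'pics/g3{n}.png')
A=np.hstack([cv2.imread(f'pics/g3{n}.png') for n in('top','side')]);cv2.imwrite('pics/g3.png',A)
```

```text
True 8.0417 underside local [-1.60482554e-03 -5.05925960e-06  1.07354574e-03] force local [0.23982069 0.67807822 4.34212957] torq [-0.20248766  0.10487826  0.0203923 ] 0.04911764431041766
```

View pics/g3.png

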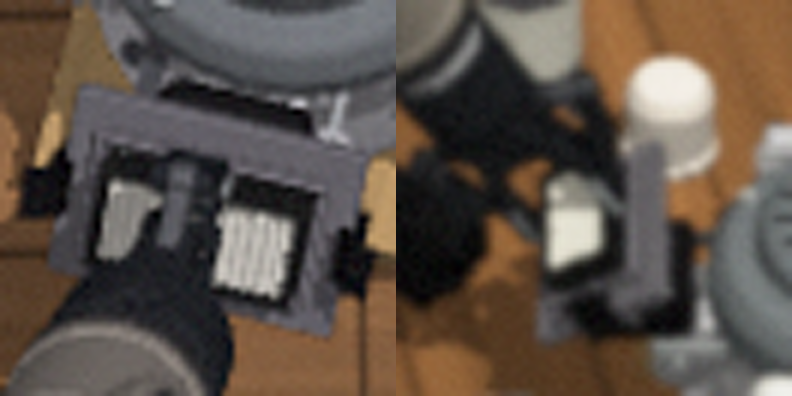

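The element is inside the rim: it stopped at +1.1 mm, roughly face level, with side forces under 1 N. Releasing and checking.

Run:
```python
from plan import *
command_gripper(.066,40)
s=r.read_state();p0=s['eef_pos']
r.move_straight(p0+BR[:,2]*.09,speed=.15)
q=quat(toolR(ax(CO[2]+np.pi/2,1),D))
r.reach([CO[0],CO[1],.22],q)
print(r.read_state()['time_s'],r.read_state()['joint_positions'])
for n in('top','side'):
    p,d=optics.get_image(n);np.savez(f'{n}4.npz',p=p,d=d)
    cv2.imwrite(f'pics/full4{n}.png',p[:,:,::-1])
    c=proj(n,BO+[0,0,.01])[0].astype(int);crop(n,p,c[0]-33,c[1]-33,c[0]+33,c[1]+33,6,f'pics/g4{n}.png')
A=np.hstack([cv2.imread(f'pics/g4{n}.png') for n in('top','side')]);cv2.imwrite('pics/g4.png',A)
```

```text
11.175 [ 4.42987044e-01  4.42357654e-01  1.47305392e+00 -1.72927667e-04
  1.22631478e+00 -1.74882228e+00]
```

View pics/g4.png

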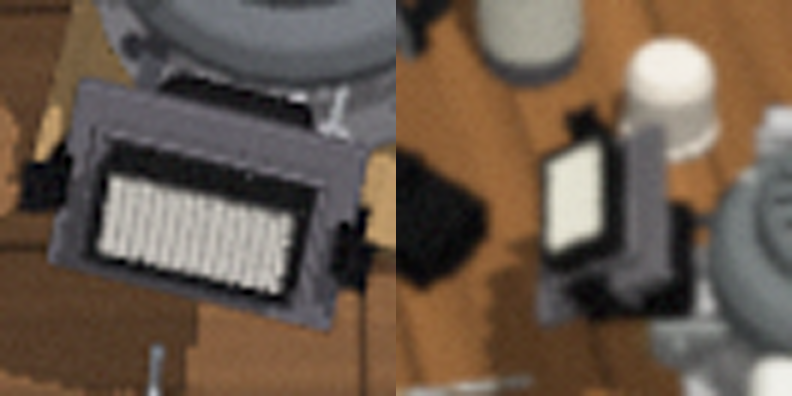

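View pics/full4side.png

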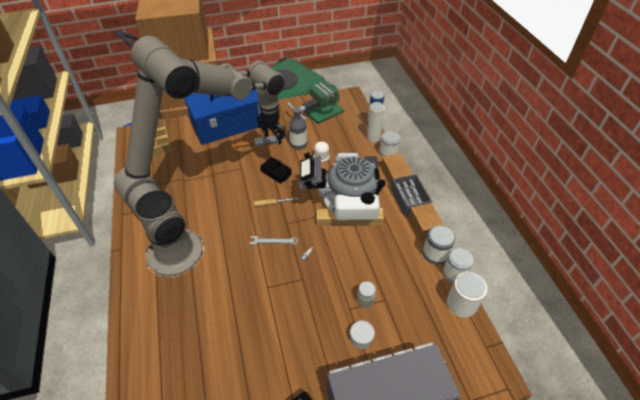

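The element sits flat in the rim: white pleats centred at about (195,235) in the top crop, with an even gap all round. Next, the cover.

Run:
```python
from plan import *
q=quat(toolR(ax(CO[2]+np.pi/2,1),D))
command_gripper(.05,80)
h=r.move_straight([CO[0],CO[1],.072],q,speed=.12,max_force=15)
command_gripper(.0,80)
s=r.read_state();print(h,s['time_s'],s['grip_width'],s['contact_force'],s['eef_pos'])
r.move_straight([CO[0],CO[1],.20],q,speed=.2)
r.move_straight([CO[0]-.03,CO[1]-.03,.35],q,speed=.3)
q=quat(toolR(BR[:,1],-BR[:,2]))
Z=.072
B=lambda z:BO+BR@np.array([-.0015,0,z+Z])
r.reach(B(.11),q)
r.move_straight(B(.05),q,speed=.15)
r.hold(.2)
s=r.read_state();print(s['time_s'],s['grip_width'],s['contact_force'],(s['eef_pos']-B(.05))@BR)
for n in('top','side'):
    p,d=optics.get_image(n);np.savez(f'{n}5.npz',p=p,d=d)
    c=proj(n,BO+[0,0,.03])[0].astype(int);crop(n,p,c[0]-33,c[1]-33,c[0]+33,c[1]+33,6,f'pics/g5{n}.png')
A=np.hstack([cv2.imread(f'pics/g5{n}.png') for n in('top','side')]);cv2.imwrite('pics/g5.png',A)
```

```text
False 13.375 0.013854380626952933 [-1.24324557 -0.38395879  5.61175432] [0.47173198 0.30866309 0.07279234]
16.325 0.013893914121372525 [ 0.40761566 -0.86756836 -0.73344083] [0.00060721 0.00038494 0.0009345 ]
```

View pics/g5.png

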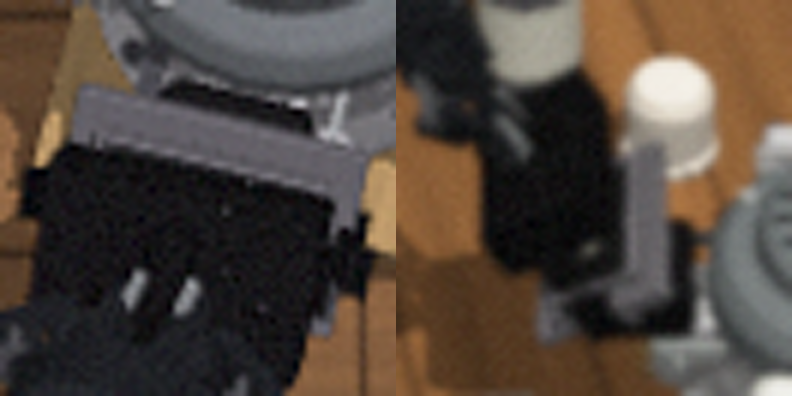

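```bash
cat > ov6.py <<'E'
from plan import *
im={n:np.load(n+'5.npz')['p'] for n in('top','side')}
L=np.r_[rect(.075,.121,0,80),rect(.075,.121,.04,80)]
for n in im:
    W=(L+[-.0009,.0004,.051])@BR.T+BO
    c=proj(n,BO+[0,0,.03])[0].astype(int);b=(c[0]-33,c[1]-28,c[0]+33,c[1]+28)
    g=np.clip(im[n].astype(float)*1.5,0,255).astype(np.uint8)
    o=overlay(n,g,W,b,12,0);cv2.imwrite(f'pics/ov6{n}.png',o[:,:,::-1]);cv2.imwrite(f'pics/raw6{n}.png',overlay(n,g,W[:1],b,12,0)[:,:,::-1])
E
python3 ov6.py
```

```text
(no output)
```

View pics/ov6top.png

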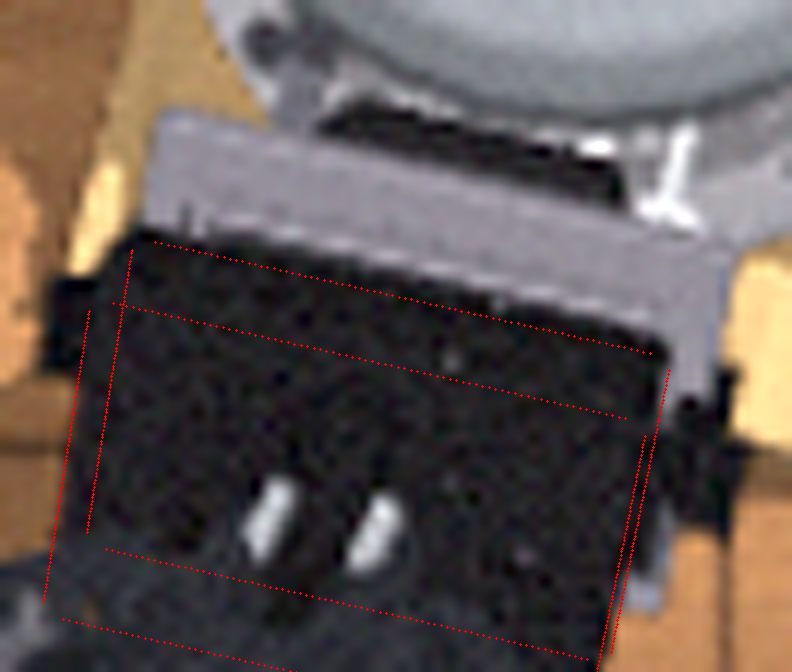

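View pics/ov6side.png

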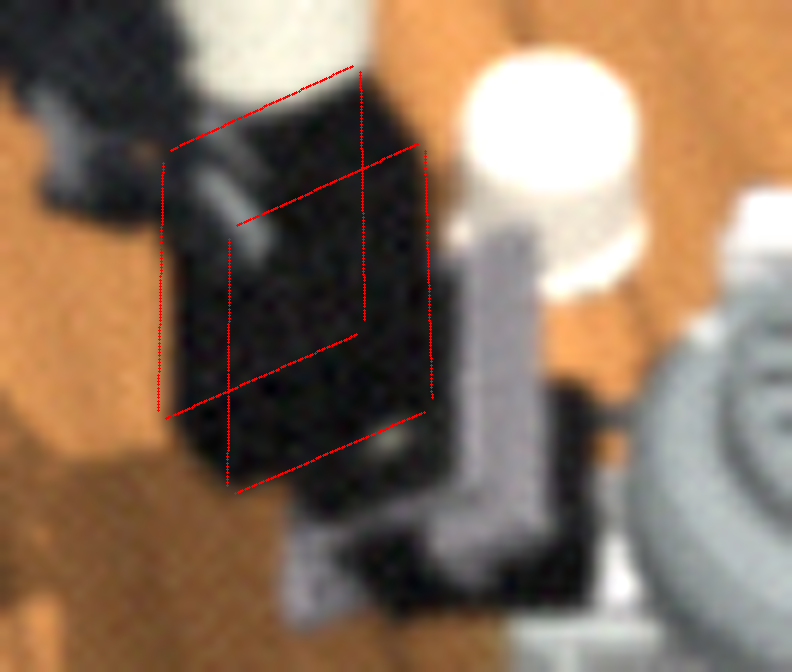

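The top view shows the cover's upper edge about 15 px (3.5 mm) up-slope of the prediction, and the right edge matches. Allowing for the camera bias seen with the element, the cover needs about −2 mm in x. I'll correct that and lower in guarded steps.

```bash
cat > push.py <<'E'
from plan import *
q=quat(toolR(BR[:,1],-BR[:,2]));Z=.0728
def B(x,y,z):return BO+BR@np.array([x,y,z+Z])
def loc():
    s=r.read_state();return (s['eef_pos']-BO)@BR-[0,0,Z],s
def rep(f0,tag):
    l,s=loc();print(tag,'t%.2f'%s['time_s'],'loc mm',(l*1000).round(2),'F',((s['contact_force']-f0)@BR).round(2),'T',(s['torque']@BR).round(2),'w',round(s['grip_width'],4));return l
E
python3 - <<'E'
from push import *
X,Y=-.0029,0
r.move_straight(B(X-.0004,Y-.0004,.025),q,speed=.08);r.hold(.2)
l,s=loc();np.save('f0.npy',s['contact_force']);f0=s['contact_force'];rep(f0,'hover')
h=r.move_straight(B(X-.0004,Y-.0004,.008),q,speed=.02,max_force=8);print(h);rep(f0,'a')
for n in('top','side'):
    p,d=optics.get_image(n);np.savez(f'{n}7.npz',p=p,d=d)
    c=proj(n,BO+[0,0,.03])[0].astype(int);p=np.clip(p*1.5,0,255).astype(np.uint8);crop(n,p,c[0]-33,c[1]-33,c[0]+33,c[1]+33,6,f'pics/g7{n}.png')
A=np.hstack([cv2.imread(f'pics/g7{n}.png') for n in('top','side')]);cv2.imwrite('pics/g7.png',A)
E
```

```text
hover t17.07 loc mm [-2.94 -0.3  25.47] F [0. 0. 0.] T [-0.02  0.41 -0.01] w 0.0141
False
a t18.07 loc mm [-3.06 -0.11  8.22] F [1.64 3.62 3.13] T [ 0.56  0.3  -0.09] w 0.0138
```

View pics/g7.png

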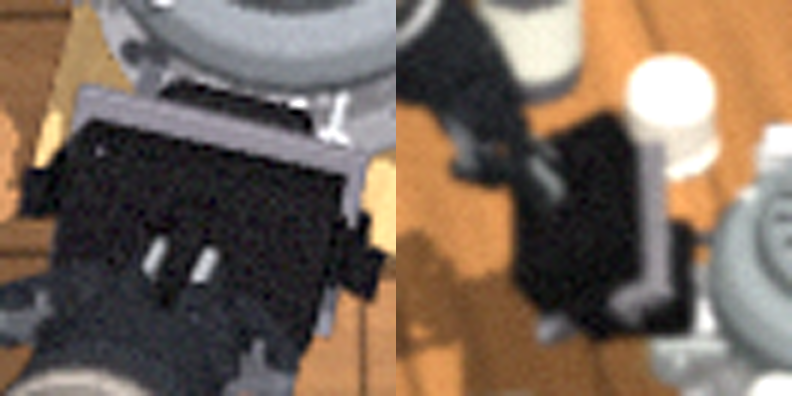

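The −y hook has opened first (side force +3.6 N in y), so the cover sits slightly too far toward −y. I'll re-centre on the forces.

Run:
```python
from push import *
f0=np.load('f0.npy')
r.move_straight(B(-.0029,.0008,.0082),q,speed=.01);r.hold(.15);rep(f0,'b')
r.move_straight(B(-.0024,.0014,.0082),q,speed=.01);r.hold(.15);rep(f0,'c')
```

```text
b t18.60 loc mm [-2.98  0.68  8.19] F [0.28 1.79 3.47] T [ 0.3   0.43 -0.05] w 0.0135
c t19.00 loc mm [-2.71  1.23  8.08] F [0.13 1.05 3.39] T [0.1  0.68 0.  ] w 0.0138
```

Run:
```python
from push import *
f0=np.load('f0.npy')
l,s=loc()
for z in(.0070,.0060,.0052,.0044):
    h=r.move_straight(B(-.0025,.0017,z-.0002),q,speed=.008,max_force=9);l=rep(f0,f'{z} {h}')
    F=(r.read_state()['contact_force']-f0)@BR
    if F[2]>18 or abs(F[1])>7 or abs(F[0])>7: break
```

```text
0.007 False t19.33 loc mm [-2.32  1.65  6.82] F [0.16 0.4  5.06] T [ 0.01  0.41 -0.05] w 0.0136
0.006 False t19.61 loc mm [-2.18  1.74  5.99] F [0.32 0.72 6.95] T [-0.    0.43 -0.07] w 0.0139
0.0052 False t19.86 loc mm [-2.23  1.71  5.16] F [ 0.52 -0.8   7.71] T [ 0.03  0.42 -0.06] w 0.014
0.0044 False t20.11 loc mm [-2.26  1.63  4.3 ] F [ 0.08 -0.89  7.9 ] T [ 0.08  0.37 -0.08] w 0.0141
```

Run:
```python
from push import *
f0=np.load('f0.npy')
prev=8
for z in np.arange(.0037,-.003,-.0007):
    h=r.move_straight(B(-.0025,.0017,z-.0002),q,speed=.006,max_force=10);l=rep(f0,f'{z:.4f} {h}')
    F=(r.read_state()['contact_force']-f0)@BR
    if F[2]>13 or (prev<0 and F[2]>2): break
    prev=F[2]
```

```text
0.0037 False t20.38 loc mm [-2.4   1.53  3.31] F [ 2.19 -1.42  3.55] T [-0.12  0.11 -0.08] w 0.0137
0.0030 False t20.64 loc mm [-2.81  1.41  2.16] F [ 2.5  -1.82 -2.52] T [-0.33 -0.03 -0.08] w 0.0138
0.0023 False t20.91 loc mm [-3.07  1.48  1.51] F [ 1.53 -2.04 -6.07] T [-0.43  0.12 -0.04] w 0.014
0.0016 False t21.18 loc mm [-2.96  1.6   1.13] F [ 0.38 -0.91 -5.86] T [-0.44  0.32  0.02] w 0.014
0.0009 False t21.44 loc mm [-2.58  1.77  0.78] F [ 0.74 -0.94 -2.14] T [-0.39  0.48  0.03] w 0.0138
0.0002 False t21.71 loc mm [-2.29  1.97  0.37] F [0.78 0.3  2.57] T [-0.27  0.56 -0.11] w 0.0136
```

Force peaked at about 8 N, went to −6 N as the hooks drew the cover in, and is now +2.6 N against the stop. I'll look before letting go.

Run:
```python
from push import *
f0=np.load('f0.npy')
for n in('top','side'):
    p,d=optics.get_image(n);np.savez(f'{n}8.npz',p=p,d=d)
    c=proj(n,BO+[0,0,.03])[0].astype(int);p=np.clip(p*1.6,0,255).astype(np.uint8);crop(n,p,c[0]-33,c[1]-33,c[0]+33,c[1]+33,6,f'pics/g8{n}.png')
A=np.hstack([cv2.imread(f'pics/g8{n}.png') for n in('top','side')]);cv2.imwrite('pics/g8.png',A)
rep(f0,'now')
```

```text
now t21.81 loc mm [-2.31  1.96  0.36] F [-0.49 -0.22  4.01] T [-0.23  0.57 -0.05] w 0.0138
```

View pics/g8.png

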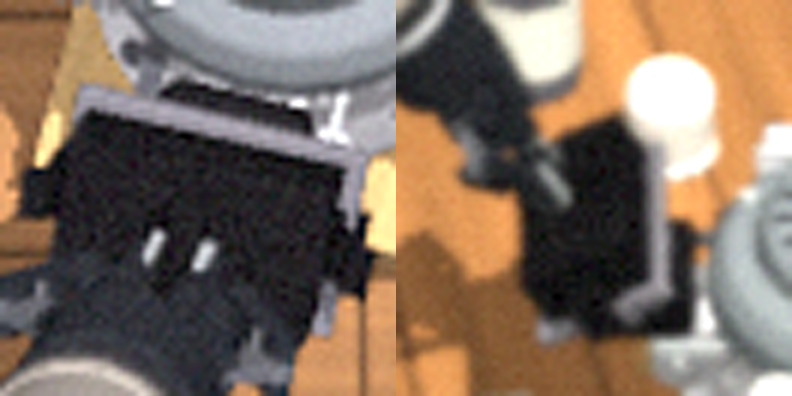

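Both hooks look back at rest: right hook at (350,250) and left at (42,190), as before the cover went on. Releasing and retreating along the normal.

Run:
```python
from push import *
f0=np.load('f0.npy')
command_gripper(.04,40)
rep(f0,'open')
p0=r.read_state()['eef_pos']
h=r.move_straight(p0+BR[:,2]*.10,speed=.12,max_force=10);print(h)
r.reach([.40,.25,.35],quat(toolR(ax(CO[2]+np.pi/2,1),D)))
rep(f0,'away')
rows=[]
for n in('top','side'):
    p,d=optics.get_image(n);np.savez(f'{n}9.npz',p=p,d=d);cv2.imwrite(f'pics/full9{n}.png',p[:,:,::-1])
    q4=np.load(n+'4.npz')['p'];c=proj(n,BO+[0,0,.01])[0].astype(int)
    row=[]
    for k,a in((0,q4),(1,p)):
        a=np.clip(a*1.6,0,255).astype(np.uint8);crop(n,a,c[0]-33,c[1]-25,c[0]+33,c[1]+25,6,'pics/t.png');row.append(cv2.imread('pics/t.png'))
    rows.append(np.hstack(row))
cv2.imwrite('pics/g9.png',np.vstack(rows))
W=cloud('top',np.load('top9.npz')['d']);L=(W-BO)@BR
m=(abs(abs(L[...,1])-.035)<.015)&(abs(L[...,0])<.03)&(abs(L[...,2]-.04)<.02)
A=L[m];print('cover top plane',m.sum(),np.linalg.lstsq(np.c_[A[:,:2],np.ones(len(A))],A[:,2],rcond=None)[0])
```

```text
open t22.18 loc mm [-2.24  1.79  0.04] F [0.1  0.16 0.8 ] T [ 0.04  0.21 -0.03] w 0.0399
False
away t23.93 loc mm [-107.68  115.52  155.79] F [2.36 0.15 1.68] T [-0.   -0.03 -0.01] w 0.0405
cover top plane 456 [-0.00071929 -0.00837211  0.04115461]
```

View pics/g9.png

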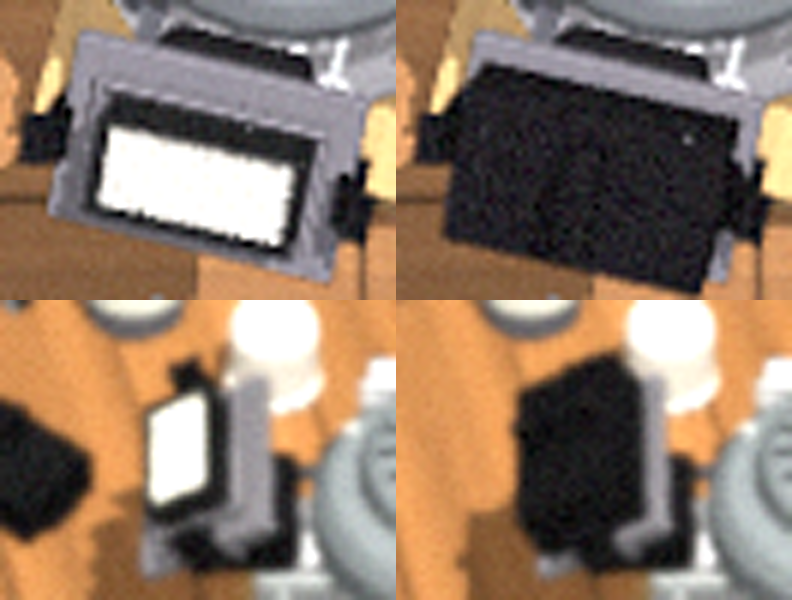

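View pics/full9top.png

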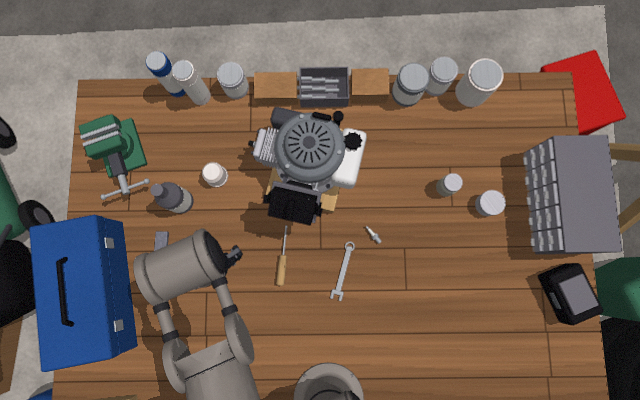

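The top view shows the cover lying square on the base at about (295,205), with both hooks at their rest positions. The cover's top plane measures about 40 mm above the face and parallel to it, and the bystanders haven't moved. Handing in.

Run:
```python
from workcell import r
print(r.read_state()['time_s']); r.finish_job()
```

```text
24.025
the job is handed in; nothing more can be done
```

The clean element is in the rim, the cover is snapped on over it, and I've let go. I handed the job in at 24.0 s; it reports no verdict.

- **Element:** It went in at the first try, stopping at face level with side forces under 1 N. After release, both camera views showed it flat in the rim.
- **Cover:** On the way down the −y hook opened first, so I moved the cover about 1.5 mm sideways. Pushing then peaked at about 8 N, and the hooks pulled the cover in with about 6 N. I stopped at 3 to 4 N against the face.
- **Last checks:** The cover's top measured about 40 mm above the face and parallel to it, and both hooks looked back at rest. In the top view the bystanders showed no movement, except the wire brush, which the arm partly covered.
- **Disagreements:** The two cameras differed by about 3 mm, so I corrected using relative views and contact forces. I had no direct reading of the hook angles; that they closed rests on the pictures, the force record and the measured height.

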